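# Unlock the toolbox tray and hold it up level

### The arm

A 6-joint arm with a two-finger parallel gripper is mounted at the origin on the work surface. World frame = base frame: x ahead of the robot, y to its left, z up, the work surface at z = 0. Lengths are in mm, angles in rad, forces in N, time in s.
With the tool pointing down it reaches from about 350 to 1000 mm from the base axis. Payload 7.1 kg.
Tool frame: the origin (TCP) lies midway between the tips of the shut fingers; the grasp point (between the pads) lies 19 mm behind it; z points along the fingers, y is the line along which they close (so a half turn about z gives the same grasp; the last joint's range is limited). The gripper opens to 85 mm and grips with 20 to 120 N. Pads are 22 mm wide; open, the fingers measure 114 mm over their backs; the gripper's body (76 mm by 85 mm) begins 54 mm behind the grasp point. The pads swing forward as they close: fully open they stand 13 mm farther back than shut.
Start: joints at [1.219, 0.423, 1.63, -0, 1.089, -0.019], TCP at [204.15, 590.701, 231.319] pointing down, gripper open.
Joint ranges: [-3, 3], [-0.9, 2.11], [0.09, 2.58], [-1.31, 4.45], [0.11, 2.69], [-2.54, 2.54]. Speed limits (rad/s): [2.39, 2.39, 3.01, 3.14, 3.14, 3.14].

### API

Orientations are given as [roll, pitch, yaw] about the fixed x, y, z axes, in that order (R = Rz(yaw) Ry(pitch) Rx(roll)).
In Python, from bench import manip, viewer gives the robot as it stands.
- The arm moves only by the tool play_rows, never from a script. Its argument "increments" is a list of rows, each a list of 7 numbers: the shift along the tool's x, y, z in m, then the turn, a rotation vector about the tool's x, y, z in degrees, then the opening, from 0 (shut) to 1 (fully open). In form: [[dx, dy, dz, ax, ay, az, fingers], ...]. A call has 1 to 12 rows; each row is the pose to reach, as a shift and turn from the pose commanded when the call began, along the tool's axes at that moment; what a row does not reach only later rows make up. A row lasts 1/12 s, in which the tool goes at most 41.7 mm and 7.16 degrees, less where a joint would pass 70% of its speed; a pose out of reach is approached as far as the arm can. A call with a gripper value outside its range is refused whole. The fingers move at their own pace and stop on an object; "force" is the grip in N (left out, the last holds). Time passes only in rows, so rows that repeat a pose let the fingers close. It gives the time, the measured TCP pose, the force, the opening and the grip force at its end, in the units of the state.
- manip.observe(): the state, without advancing time (a new reading comes with each control period).
- viewer.capture(name): name is "scene" or "top" or "wrist"; returns (picture, depth): 420x560x3 uint8, red, green, blue; 420x560 float32, mm along the optical axis (not along the pixel's ray), 0 where there is no reading.
- viewer.camera_info(name): a dict with "intrinsics" (3x3 intrinsics, pixels), "k1" (the pictures are not rectified: a ray, as slopes to the right and down, at radius r is drawn at 1 + k1 r^2 times it, then the intrinsics apply), "R" (3x3) and "t" (3): a world point X has camera coordinates R X + t. Camera axes: x right, y down, z forward; pixel columns grow to the right and rows downward; lengths in mm; the calibration is good to about 2 mm. A picture is of the moment at which its call begins: read the wrist's pose just before it. camera_info takes no time and is no camera call; for the wrist camera it gives the pose at the moment of the call.
- manip.close_job(): hands the job in; it is judged then, once.
The state is a dict: "time": time; "q": joint angles; "qvel": joint speeds; "tau": joint torques, N m; "tcp_pos": TCP position; "tool_rot": TCP orientation; "contact_force": force on the tool from outside, world axes, zero at the start; "wrist_torque": the same for the moment, N m; "finger_gap": opening from 0.0 (shut) to 1.0 (fully open); "gripper_force": force on a finger pad.
Only numpy, scipy, OpenCV 4.12 (cv2) and the standard library are available. Lean on these libraries where they do the work, as an engineer would, in place of code of your own. Each camera call takes 0.05 s, during which the arm holds its last target. There are 200 camera calls.

### The job

The lift-out tray is locked into the grey toolbox: turn the black lock knob a little at a time until the pointer stands on the mark line, which frees the tray, and leave it set there. Then lift the tray by its wooden handle bar straight up over its bay until its underside is well clear, at least 5 cm above the box's rim, level and with the two sockets still standing in it. Finish while holding it there, steady, so that I can look underneath, and do not disturb the other things on the bench.

Things in the scene. Friction and masses are not known exactly. Their poses are not given: they have to be found in the camera images.
- toolbox: grey steel toolbox without lid, fixed to the bench, 164 (x) x 424 (y, -218 to 206 mm) x 120 mm high; origin at bench level, z up. Its +y part (y -46 to 202 mm) is an open bay for the tray, 156 mm wide inside; its -y part (y -46 to -218 mm) is covered by a flat deck, top at z = 120 mm, which carries the lock
- lock (a joint): angle of the lock knob (rad), grows as it is turned clockwise seen from above, range 0 to 3.8, starts at 0.2 to 1.2. It drives keeper and pointer by 10 mm per rad towards the box's +x; pointer on the mark at 2.60. Stays where it is left (0.05 N m friction). Tray locked below about 1.9 and again above about 3.3
- lock_grip (a point): point on the vertical knob axis at the height to grip, 182 mm above the bench, at y = -168 mm of the box. The black knob's upright bar grip is 42 mm long, 14 mm wide, 32 mm high (157 to 189 mm above the bench), over a dark gear housing 100 x 68 mm, top at 145 mm. At joint 0 the bar lies along the box's x; this point's own x axis always lies along the bar
- pointer (a point): tip of the black pointer (5 mm wide, 16 long, towards the box's -y) on the steel keeper plate, which slides along the box's x over the deck (z 134 to 141 mm, 90 mm long, y -53 to -92 mm). The keeper's two tongues cover the tray's lug; only the 24 mm gap between them, in line with the pointer, lets the lug pass up
- mark (a point): end, next to the pointer tip, of the black mark line (4 mm wide, 22 long, along the box's y) on the white scale block 70 mm long on the deck. The pointer is on the mark when both have the same x in the box's frame (this point's axes are the box's)
- bay (a point): fixed point of the toolbox at the centre of the bay, 66 mm above the bench at x = 0, y = 77 mm of the box, where the underside centre of the seated tray lies
- tray: loose open steel tray, 150 (x) x 240 (y) x 45 mm, about 0.30 kg; origin at its underside's centre, seated at z = 66 mm with 3 mm play, axes as the toolbox's. Wooden handle bar over its middle along y: 206 mm long, 14 wide, 22 high, bar centre 105 mm above origin, on 26 mm wide uprights at y = +-100 mm. 10 mm wide lug at its -y end (z 58 to 64 mm, out to y = -148 mm) lies under the keeper
- socket_small: loose steel socket (plain upright cylinder, 28 mm diameter, 38 mm high, 0.05 kg) standing in the tray on its -x, -y side; origin at the centre of its underside, z its own axis. The tray's inner floor is 3 mm above the tray's origin
- socket_large: loose steel socket (plain upright cylinder, 34 mm diameter, 45 mm high, 0.08 kg) standing in the tray on its +x, +y side; origin at the centre of its underside, z its own axis
- hammer: bystander: hammer lying on the bench, 260 mm long along its x, 26 to 60 mm high; origin under its middle
- spray_can: bystander: spray can standing on the bench, 66 mm diameter, 190 mm high; origin at the centre of its underside
- tape_roll: bystander: roll of brown tape lying flat, 100 mm diameter, 25 mm high; origin at the centre of its underside
- tin_lid: bystander: round metal lid lying on the bench, 120 mm diameter, 20 mm high; origin at the centre of its underside
Mind the look-alikes: they are no part of the job. What is shaped like the socket_large but red is not meant.

How it is judged:
By the outcome, as a careful person would: the job done as asked, in the order asked, and still so for the second after the job is handed in, while the arm keeps its last pose, push and grip.
It also fails if it takes over 58 s, if anything falls off the work surface, if the arm or the gripper's body presses on something with over 40 N, if the wrist force passes 120 N, or if a joint passes its speed limit or range.

## Working session

There is one attempt and no reset: what is moved stays moved. The work goes in short steps, Python scripts to look and compute and a tool call to move; the robot and the scene stay as the last step left them, time stands still between calls to the robot, and variables do not carry over. Pictures are saved under pics/ and viewed, at most 10 in all, crops included, and the job is handed in when it is done.

Besides the shell and the picture viewer there is one more tool, called after "Call:" as a command line: name --pt "numbers of a row" for each row, then --argument value for the rest. play_rows: Moves the arm, as the interface text tells. Its arguments: {"type":"object","properties":{"increments":{"type":"array","items":{"type":"array","items":{"type":"number"}}},"force":{"type":"number"}},"required":["increments"]}

```bash
mkdir -p pics; ls
python3 - <<'E'
from bench import manip, viewer
import cv2,numpy as np
s=manip.observe(); print(s)
for n in ("top","scene"):
    p,d=viewer.capture(n); cv2.imwrite(f"pics/{n}0.png",p[:,:,::-1]); np.save(f"pics/{n}0.npy",d)
    c=viewer.camera_info(n); print(n,c)
E
```

```text
pics
{'time': 0.0, 'q': array([ 1.21896620e+00,  4.23862761e-01,  1.63072308e+00,  7.61741618e-06,
        1.08860370e+00, -1.89866241e-02]), 'qvel': array([-0.00039082,  0.00032668,  0.00267056, -0.00035216,  0.00220183,
       -0.00210536]), 'tau': array([-5.25444484e-04, -5.57377768e+01, -2.81749678e+01, -1.26112556e-05,
        7.12893481e-03,  4.10221583e-05]), 'tcp_pos': array([203.97716228, 590.17587564, 230.51901482]), 'tool_rot': array([-3.13999618e+00, -3.70596517e-05,  2.80874559e+00]), 'contact_force': array([ 0.61203944,  0.15167329, -1.42391509]), 'wrist_torque': array([ 0.07804208,  0.03535851, -0.04664562]), 'gripper_force': 0.0, 'finger_gap': 0.999525714888657}
top {'intrinsics': array([[397.36058374,   0.        , 280.15799251],
       [  0.        , 397.36058374, 204.93965957],
       [  0.        ,   0.        ,   1.        ]]), 'k1': -0.0926918860798691, 'R': array([[-2.39307361e-03, -9.99997023e-01, -4.77120666e-04],
       [-9.84253500e-01,  2.43972744e-03, -1.76745848e-01],
       [ 1.76746486e-01,  4.66418600e-05, -9.84256408e-01]]), 't': array([  38.15550686,  621.3367433 , 1055.38404359])}
scene {'intrinsics': array([[484.89154989,   0.        , 275.31572002],
       [  0.        , 484.89154989, 201.95651429],
       [  0.        ,   0.        ,   1.        ]]), 'k1': 0.016522296767410155, 'R': array([[ 0.06483663,  0.99785538,  0.00899201],
       [ 0.84292871, -0.04994273, -0.53570226],
       [-0.5341043 ,  0.04231276, -0.84435906]]), 't': array([ -52.63021524, -418.92571692, 1782.97265574])}
```

View pics/top0.png

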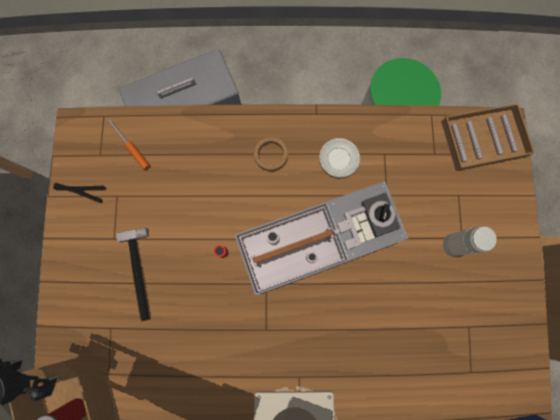

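View pics/scene0.png

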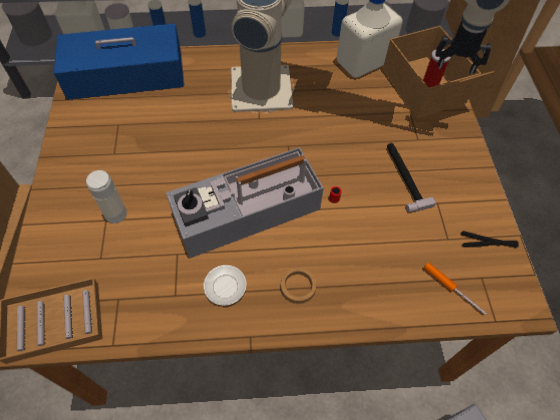

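Top view: the grey box spans (237,235)–(407,237), with its deck on the right and its knob at (382,212); the handle bar is at (292,247), and the sockets are at (272,237) and (312,257). Possible mix-ups: the red socket at (220,251), outside the box, and the blue toolbox in the scene view at (120,60). I choose the grey box and what is in it, and check that with a crop.

```bash
cat > h.py <<'E'
import numpy as np, cv2
from bench import manip, viewer
from scipy.spatial.transform import Rotation as Ro
def und(ci,uv):
    K=ci["intrinsics"]; D=np.array([ci["k1"],0,0,0,0.])
    return cv2.undistortPoints(np.asarray(uv,float).reshape(-1,1,2),K,D).reshape(-1,2)
def onplane(ci,uv,z):
    n=und(ci,uv); d=np.c_[n,np.ones(len(n))]@ci["R"]; c=-ci["R"].T@ci["t"]
    return c+d*((z-c[2])/d[:,2])[:,None]
def cloud(ci,dep):
    v,u=np.nonzero(dep>0); n=und(ci,np.c_[u,v]); z=dep[v,u]
    return (np.c_[n*z[:,None],z]-ci["t"])@ci["R"],u,v
def proj(ci,X):
    K=ci["intrinsics"]; D=np.array([ci["k1"],0,0,0,0.])
    return cv2.projectPoints(np.asarray(X,float).reshape(-1,3),cv2.Rodrigues(ci["R"])[0],ci["t"],K,D)[0].reshape(-1,2)
E
python3 - <<'E'
from h import *
for n in ("top","scene"):
    ci=viewer.camera_info(n); d=np.load(f"pics/{n}0.npy"); P,u,v=cloud(ci,d)
    print(n,'bench z',np.median(P[(abs(P[:,0]-500)<300)&(abs(P[:,1])<400)][:,2]))
    uv=(u>225)&(u<420)&(v>170)&(v<300) if n=="top" else (u>155)&(u<330)&(v>140)&(v<260)
    m=uv&(P[:,2]>112)&(P[:,2]<200)
    r=cv2.minAreaRect(P[m][:,:2].astype(np.float32)); print(m.sum(),r)
    m=uv&(P[:,2]>175)&(P[:,2]<200)
    print('high', [ (np.round(P[m&k].mean(0),1),(m&k).sum()) for k in ((P[:,1]>-130),(P[:,1]<=-130))])
    # handle
    p=cv2.imread(f"pics/{n}0.png"); 
p=cv2.imread("pics/top0.png")
cv2.imwrite("pics/crop1.png",cv2.resize(p[170:300,225:420],None,fx=4,fy=4,interpolation=cv2.INTER_CUBIC))
E
```

```text
top bench z 0.7414331872282727
5286 ((527.9841918945312, -71.40008544921875), (165.68264770507812, 424.8299560546875), 19.722854614257812)
high [(array([498.4,   7. , 182. ]), np.int64(526)), (array([ 581. , -221.4,  187.3]), np.int64(114))]
scene bench z 0.4322255419845494
4438 ((526.76904296875, -69.39849853515625), (171.87461853027344, 425.7710876464844), 19.603788375854492)
high [(array([499.2,   6.1, 180.8]), np.int64(401)), (array([ 584. , -222. ,  185.8]), np.int64(91))]
```

View pics/crop1.png

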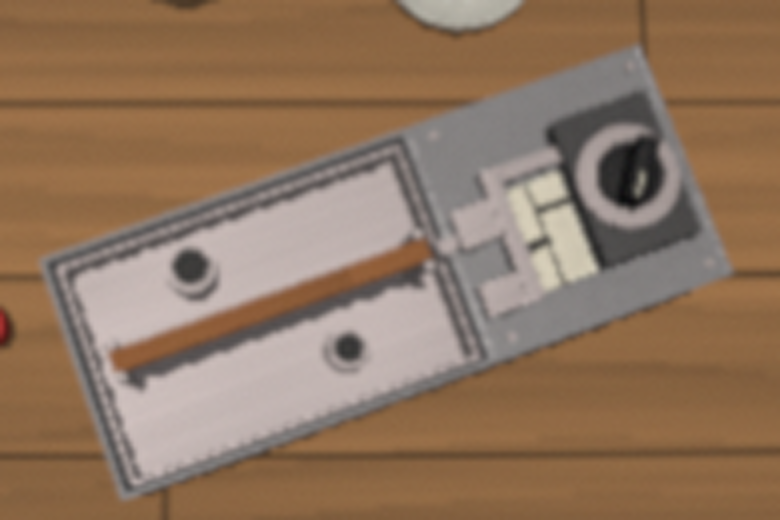

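Crop: this is the grey box holding a wooden bar from (115,358) to (430,250), with the sockets at (190,268) and (348,350). The knob bar runs (655,140)–(625,200), about 0.8 rad. The pointer is at (540,243) and the mark near (550,200). I'll move above the knob first.

```bash
cat >> h.py <<'E'
YAW=np.radians(19.67); O=np.array([525.3,-64.8,0])
Rb=Ro.from_euler('z',YAW).as_matrix()
def b2w(p): return O+Rb@np.asarray(p,float)
def w2b(X): return (np.atleast_2d(X)-O)@Rb
def go(pos,yaw):
    s=manip.observe(); R=Ro.from_euler('xyz',s['tool_rot']).as_matrix()
    d=R.T@(np.asarray(pos)-s['tcp_pos'])/1000
    rv=(Ro.from_matrix(R).inv()*Ro.from_euler('xyz',[np.pi,0,yaw])).as_rotvec(degrees=True)
    print('t',s['time'],'tcp',s['tcp_pos'].round(1),'rot',s['tool_rot'].round(4),'inc m',d.round(4),'deg',rv.round(2))
E
python3 - <<'E'
from h import *
k=b2w([0,-168,0]); print(k)
go([k[0],k[1],330],2.68)
ci=viewer.camera_info("wrist"); s=manip.observe(); R=Ro.from_euler('xyz',s['tool_rot']).as_matrix()
print('cam in tool',R.T@(-ci["R"].T@ci["t"]-s['tcp_pos']),'cam axes in tool',(ci["R"]@R).round(3),ci["intrinsics"][0])
# sockets, all in box frame from top
p=cv2.imread("pics/top0.png");ci=viewer.camera_info("top")
for n,uv,z in(("large",(272.5,236.8),114),("small",(312,257),107)): print(n,w2b(onplane(ci,[uv],z)))
P,u,v=cloud(ci,np.load("pics/top0.npy")); B=w2b(P)
m=(abs(B[:,0])<30)&(B[:,1]>-30)&(B[:,1]<190)&(P[:,2]>165)&(P[:,2]<200)
print('handle',cv2.minAreaRect(P[m][:,:2].astype(np.float32)),B[m].mean(0))
E
```

```text
[ 581.84917958 -222.99668229    0.        ]
t 0.1 tcp [204.  590.2 230.6] rot [-3.1402 -0.      2.8088] inc m [-0.6228 -0.6453 -0.0985] deg [-0.08  0.    7.38]
cam in tool [ 7.84272891e+01 -4.50135210e-02 -1.43738476e+02] cam axes in tool [[ 0.     1.    -0.   ]
 [-0.953  0.    -0.304]
 [-0.304  0.     0.953]] [311.87350936   0.         282.06656498]
large [[ 42.04914009 114.13049479 114.        ]]
small [[-41.97115529  34.90579432 107.        ]]
handle ((498.14788818359375, 6.5283660888671875), (25.678741455078125, 206.025146484375), 19.475101470947266) [ -1.35658113  76.31973683 181.57808981]
```

Call:
play_rows --pt "0 0 -0.04 0 0 0 1" --pt "0 0 -0.08 0 0 0 1" --pt "-0.04 -0.04 -0.1 0 0 0 1" --pt "-0.06 -0.065 -0.1 0 0 1 1" --pt "-0.09 -0.09 -0.1 0 0 2 1" --pt "-0.12 -0.12 -0.1 0 0 3 1" --pt "-0.15 -0.15 -0.1 0 0 4 1" --pt "-0.18 -0.18 -0.1 0 0 5 1" --pt "-0.21 -0.21 -0.1 0 0 6 1" --pt "-0.24 -0.245 -0.1 0 0 7 1" --pt "-0.265 -0.275 -0.1 0 0 7.4 1" --pt "-0.295 -0.305 -0.1 0 0 7.4 1"

```text
time: 1.1
tcp_pos: [378.5, 213.7, 331.2]
tool_rot: [-3.141, -0.0, 2.68]
contact_force: [1.0, 1.6, 0.4]
finger_gap: 1.0
gripper_force: 0.0
```

Run:
```python
from h import *
k=b2w([0,-168,0]); go([k[0],k[1],330],2.68)
```

```text
t 1.1 tcp [378.5 213.7 331.2] rot [-3.1413e+00 -2.0000e-04  2.6796e+00] inc m [-0.3766 -0.3003  0.0012] deg [-0.02 -0.01 -0.02]
```

Call:
play_rows --pt "-0.032 -0.025 0 0 0 0 1" --pt "-0.064 -0.05 0 0 0 0 1" --pt "-0.096 -0.076 0 0 0 0 1" --pt "-0.128 -0.102 0 0 0 0 1" --pt "-0.16 -0.128 0 0 0 0 1" --pt "-0.192 -0.153 0 0 0 0 1" --pt "-0.224 -0.178 0 0 0 0 1" --pt "-0.256 -0.204 0 0 0 0 1" --pt "-0.288 -0.23 0 0 0 0 1" --pt "-0.32 -0.255 0 0 0 0 1" --pt "-0.352 -0.281 0 0 0 0 1" --pt "-0.3766 -0.3003 0 0 0 0 1"

```text
time: 2.1
tcp_pos: [582.6, -223.9, 330.7]
tool_rot: [-3.141, -0.0, 2.678]
contact_force: [0.9, 0.4, 1.1]
finger_gap: 1.0
gripper_force: 0.0
```

Run:
```python
from h import *
k=b2w([0,-168,0])
p,d=viewer.capture("wrist"); cv2.imwrite("pics/w1.png",p[:,:,::-1]); np.save("pics/w1.npy",d)
ci=viewer.camera_info("wrist"); import pickle; pickle.dump(ci,open("pics/w1.pkl","wb"))
go([k[0],k[1],330],2.68)
print('exp knob px',proj(ci,[k[0],k[1],189]))
P,u,v=cloud(ci,d); m=(P[:,2]>176)&(P[:,2]<200)&(np.hypot(*(P[:,:2]-k[:2]).T)<40)
print(m.sum(),cv2.minAreaRect(P[m][:,:2].astype(np.float32)),P[m].mean(0))
```

```text
t 2.15 tcp [ 584.4 -227.9  330.5] rot [-3.1396e+00  2.3000e-03  2.6766e+00] inc m [0.0045 0.0032 0.0005] deg [-0.12  0.13 -0.2 ]
exp knob px [[285.88595222 192.54796165]]
645 ((582.6896362304688, -227.34469604492188), (13.875635147094727, 41.549232482910156), 74.0615234375) [ 581.21034165 -226.67768676  189.18422956]
```

View pics/w1.png

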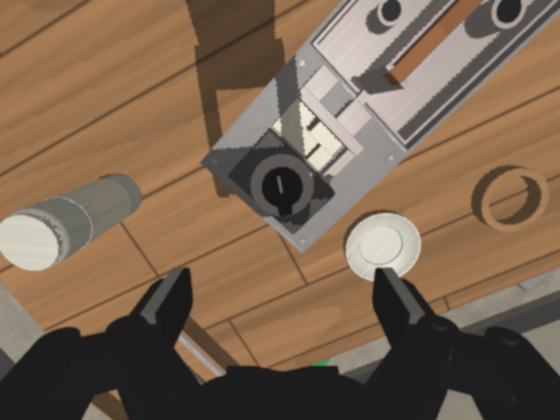

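Wrist view: the knob bar is at (282,187) on its ring, and the scale block is around (310,130). The arm was still settling when this was taken, so I'll retake it at rest.

Call:
play_rows --pt "0.0 0.0 0.0 0 0 0 1" --pt "0 0 0 0 0 0 1" --pt "0 0 0 0 0 0 1"

```text
time: 2.4
tcp_pos: [581.5, -220.0, 330.9]
tool_rot: [3.141, -0.001, 2.68]
contact_force: [-0.4, -0.3, -0.6]
finger_gap: 1.001
gripper_force: 0.0
```

```bash
cat >> h.py <<'E'
def wshot(name):
    ci=viewer.camera_info("wrist"); p,d=viewer.capture("wrist")
    cv2.imwrite(f"pics/{name}.png",p[:,:,::-1]); np.save(f"pics/{name}.npy",d)
    import pickle; pickle.dump(ci,open(f"pics/{name}.pkl","wb"))
    return ci,p,d
def knob(ci,d):
    P,u,v=cloud(ci,d); k=b2w([0,-168,0]); m=(P[:,2]>184)&(P[:,2]<194)&(np.hypot(*(P[:,:2]-k[:2]).T)<35)
    print('knob',m.sum(),cv2.minAreaRect(P[m][:,:2].astype(np.float32)),P[m].mean(0).round(1))
E
python3 - <<'E'
from h import *
ci,p,d=wshot("w2"); knob(ci,d)
k=b2w([0,-168,0]); go([k[0],k[1],330],2.68)
P,u,v=cloud(ci,d); B=w2b(P)
# box edges: deck surface points
m=(abs(B[:,2]-120)<4)&(abs(B[:,0])<95)&(B[:,1]>-235)&(B[:,1]<-50)
print('deck rect',cv2.minAreaRect(B[m][:,:2].astype(np.float32)))
m=(abs(B[:,2]-145)<3)&(abs(B[:,0])<80)&(B[:,1]>-235)&(B[:,1]<-110)
print('housing',cv2.minAreaRect(B[m][:,:2].astype(np.float32)))
m=(abs(B[:,0])<30)&(B[:,1]>-30)&(B[:,2]>174)
print('handle x,z',B[m].mean(0))
c=proj(ci,b2w([0,-105,135]))[0].astype(int); print(c)
x0,y0=c[0]-75,c[1]-60; print(x0,y0)
cv2.imwrite("pics/w2c.png",cv2.resize(p[y0:y0+120,x0:x0+150,::-1],None,fx=5,fy=5,interpolation=cv2.INTER_CUBIC))
E
```

```text
knob 616 ((580.75439453125, -223.1527862548828), (14.023244857788086, 41.96952819824219), 74.08676147460938) [ 579.6 -222.6  189.7]
t 2.45 tcp [ 581.6 -219.7  331.2] rot [ 3.1414e+00 -8.0000e-04  2.6806e+00] inc m [-0.0017 -0.0028  0.0012] deg [ 0.01 -0.04  0.04]
deck rect ((-0.834808349609375, -134.0109405517578), (164.404052734375, 168.1407470703125), 0.06395531445741653)
housing ((-0.9152107238769531, -167.8719940185547), (99.87567138671875, 68.14456939697266), 0.12768329679965973)
handle x,z [ -2.82046822  15.00168458 182.69535523]
[320 144]
245 84
```

View pics/w2c.png

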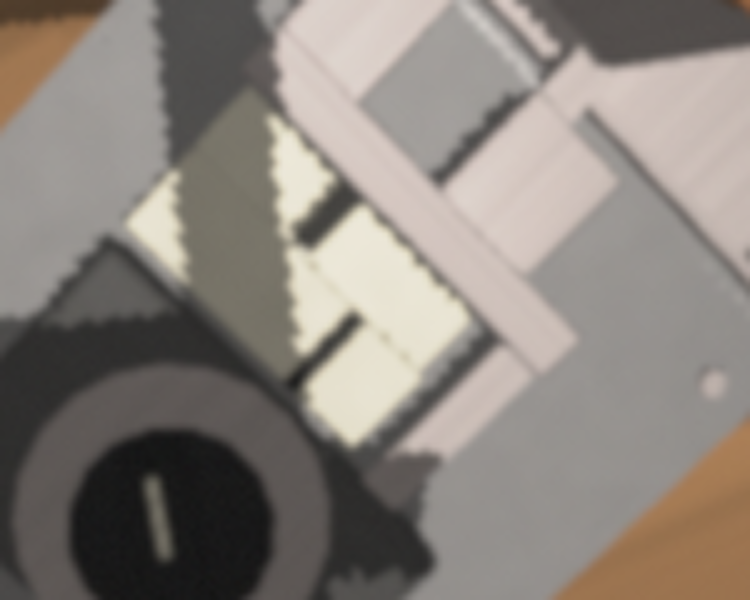

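```bash
sed -i 's/O=np.array(\[525.3,-64.8,0\])/O=np.array([524.6,-65.0,0])/' h.py
cat >> h.py <<'E'
def pm(ci,pt,mk,d=None):
    if d is not None:
        P,u,v=cloud(ci,d)
        for q in(pt,mk):
            m=np.hypot(u-q[0],v-q[1])<4; print('z near',np.percentile(P[m][:,2],[10,50,90]).round(1))
    a=w2b(onplane(ci,[pt],141))[0]; b=w2b(onplane(ci,[mk],141))[0]
    print('pointer',a.round(1),'mark',b.round(1),'dx',(a-b)[0].round(2),'theta',2.6+(a-b)[0]/10)
E
python3 - <<'E'
from h import *
import pickle
ci=pickle.load(open("pics/w2.pkl","rb")); d=np.load("pics/w2.npy")
pm(ci,(305.6,132),(317,147.6),d)
k=b2w([0,-168,0]); print(k,YAW+np.radians(15.9)); go([k[0],k[1],163],np.radians(180-15.9))
E
```

```text
z near [122.9 139.3 141.1]
z near [122.3 132.7 134.4]
pointer [ -20.9 -106.7  141. ] mark [  -0.9 -109.6  141. ] dx -20.03 theta 0.596578013999848
[ 581.14917958 -223.19668229    0.        ] 0.620813614934383
t 2.45 tcp [ 581.6 -219.7  331.2] rot [ 3.1414e+00 -8.0000e-04  2.6806e+00] inc m [-0.0013 -0.0033  0.1682] deg [ 1.000e-02 -4.000e-02 -1.051e+01]
```

Call:
play_rows --pt "-0.001 -0.003 0.01 0 0 -3 0.6" --pt "-0.0013 -0.0033 0.03 0 0 -7 0.6" --pt "-0.0013 -0.0033 0.055 0 0 -10.5 0.6" --pt "-0.0013 -0.0033 0.08 0 0 -10.5 0.6" --pt "-0.0013 -0.0033 0.105 0 0 -10.5 0.6" --pt "-0.0013 -0.0033 0.127 0 0 -10.5 0.6" --pt "-0.0013 -0.0033 0.145 0 0 -10.5 0.6" --pt "-0.0013 -0.0033 0.158 0 0 -10.5 0.6" --pt "-0.0013 -0.0033 0.165 0 0 -10.5 0.6" --pt "-0.0013 -0.0033 0.167 0 0 -10.5 0.6" --pt "-0.0013 -0.0033 0.167 0 0 -10.5 0.6" --pt "-0.0013 -0.0033 0.167 0 0 -10.5 0.6"

```text
time: 3.45
tcp_pos: [582.5, -224.5, 165.5]
tool_rot: [-3.141, 0.002, 2.863]
contact_force: [-0.1, 0.1, -0.4]
finger_gap: 0.602
gripper_force: 0.0
```

Run:
```python
from h import *
k=b2w([0,-168,0]); go([k[0],k[1],163.5],np.radians(180-15.9))
```

```text
t 3.45 tcp [ 582.5 -224.5  165.5] rot [-3.1414e+00  1.8000e-03  2.8632e+00] inc m [0.0016 0.0009 0.002 ] deg [-0.01  0.1  -0.05]
```

Call:
play_rows --pt "0.001 0.001 0.001 0 0 0 0.6" --pt "0.001 0.001 0.001 0 0 0 0.3" --pt "0.001 0.001 0.001 0 0 0 0.1" --pt "0.001 0.001 0.001 0 0 0 0" --pt "0.001 0.001 0.001 0 0 0 0" --pt "0.001 0.001 0.001 0 0 0 0" --pt "0.001 0.001 0.001 0 0 0 0" --pt "0.001 0.001 0.001 0 0 0 0" --force 40

```text
time: 4.12
tcp_pos: [581.2, -223.6, 163.9]
tool_rot: [-3.141, 0.001, 2.863]
contact_force: [-2.3, -1.9, 5.1]
finger_gap: 0.157
gripper_force: 40.7
```

Call:
play_rows --pt "0 0 0 0 0 3 0" --pt "0 0 0 0 0 7 0" --pt "0 0 0 0 0 11 0" --pt "0 0 0 0 0 15 0" --pt "0 0 0 0 0 19 0" --pt "0 0 0 0 0 23 0" --pt "0 0 0 0 0 27 0" --pt "0 0 0 0 0 31 0" --pt "0 0 0 0 0 35 0" --pt "0 0 0 0 0 38 0" --pt "0 0 0 0 0 40 0" --pt "0 0 0 0 0 40 0"

```text
time: 5.12
tcp_pos: [581.2, -223.6, 163.9]
tool_rot: [3.142, 0.001, 2.163]
contact_force: [-1.9, -2.5, 5.7]
finger_gap: 0.157
gripper_force: 40.7
```

Run:
```python
from h import *
s=manip.observe(); print(s['tcp_pos'],s['tool_rot'],s['contact_force'],s['q'][5],s['finger_gap'])
print('theta est',np.pi+YAW-s['tool_rot'][2])
```

```text
[ 581.19526891 -223.59275231  163.87563018] [3.14152938e+00 7.95336629e-04 2.16270701e+00] [-1.86539748 -2.48225     5.68247263] -0.9778151769238125 0.15677839084493872
theta est 1.3221919055952536
```

Call:
play_rows --pt "0 0 0 0 0 3 0" --pt "0 0 0 0 0 7 0" --pt "0 0 0 0 0 11 0" --pt "0 0 0 0 0 15 0" --pt "0 0 0 0 0 19 0" --pt "0 0 0 0 0 23 0" --pt "0 0 0 0 0 27 0" --pt "0 0 0 0 0 31 0" --pt "0 0 0 0 0 35 0" --pt "0 0 0 0 0 39 0" --pt "0 0 0 0 0 43 0" --pt "0 0 0 0 0 45 0"

```text
time: 6.12
tcp_pos: [581.2, -223.6, 163.9]
tool_rot: [3.141, 0.001, 1.376]
contact_force: [-2.4, -1.4, 5.4]
finger_gap: 0.156
gripper_force: 40.7
```

Call:
play_rows --pt "0 0 0 0 0 3 0" --pt "0 0 0 0 0 7 0" --pt "0 0 0 0 0 11 0" --pt "0 0 0 0 0 15 0" --pt "0 0 0 0 0 18 0" --pt "0 0 0 0 0 21 0" --pt "0 0 0 0 0 24 0" --pt "0 0 0 0 0 26 0" --pt "0 0 0 0 0 27.5 0" --pt "0 0 0 0 0 28 0" --pt "0 0 0 0 0 28 0" --pt "0 0 0 0 0 28 0"

```text
time: 7.12
tcp_pos: [581.1, -223.6, 163.9]
tool_rot: [3.141, 0.0, 0.89]
contact_force: [-1.6, -2.0, 4.9]
finger_gap: 0.152
gripper_force: 40.7
```

Run:
```python
from h import *
s=manip.observe(); print(s['tcp_pos'],s['tool_rot'],s['contact_force'],s['q'][5],s['finger_gap'])
print('theta est',np.pi+YAW-s['tool_rot'][2])
ci,p,d=wshot("w3")
q=proj(ci,[b2w([0,-109,141])])[0]; print(q)
x0,y0=(int(q[0])-75,int(q[1])-60); x0=max(0,min(410,x0)); y0=max(0,min(300,y0)); print(x0,y0)
cv2.imwrite("pics/w3c.png",cv2.resize(p[y0:y0+120,x0:x0+150,::-1],None,fx=5,fy=5,interpolation=cv2.INTER_CUBIC))
```

```text
[ 581.14757147 -223.61585332  163.8729688 ] [3.14086376e+00 3.03591994e-04 8.90498770e-01] [-1.63350642 -1.97577997  4.92705624] 0.2944601345121652 0.15159403310826258
theta est 2.5944001475745795
[191.74907805 198.62831816]
116 138
```

View pics/w3c.png

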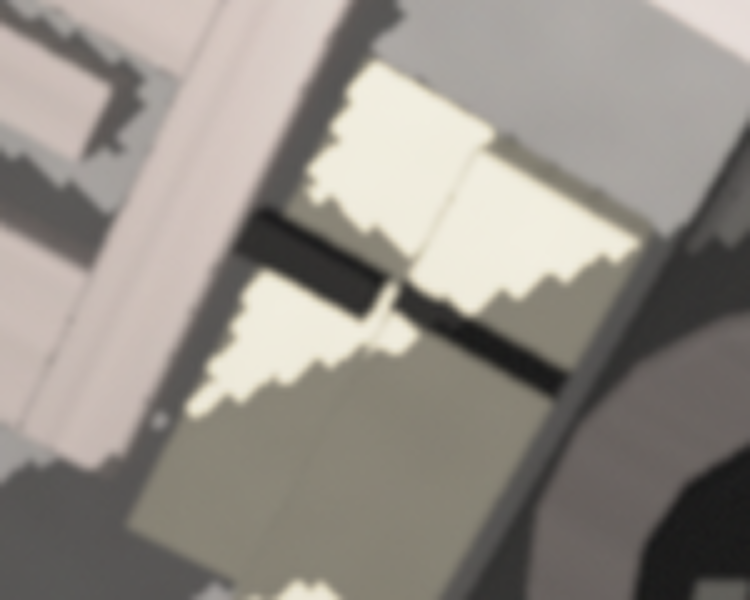

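Close view: the pointer tip is near crop (378,300) and the mark starts near (404,298), so they nearly line up. I'll measure it with a dark mask, casting rays at each height.

```bash
cat >> h.py <<'E'
def dark(ci,p,d):
    g=p.max(2); v,u=np.mgrid[0:420,0:560]
    for zp,zm in((140.5,134),(139.5,133),(141,141)):
        out=[]
        for z,y0,y1 in((zp,-106,-96),(zm,-130,-113)):
            B=w2b(onplane(ci,np.c_[u.ravel(),v.ravel()],z)).reshape(420,560,3)
            m=(g<75)&(abs(B[...,0])<7)&(B[...,1]>y0)&(B[...,1]<y1)
            out+=[B[m][:,0].mean() if m.any() else None,m.sum()]
        print(zp,zm,out, 'dx',out[0]-out[2])
    Pc,uu,vv=cloud(ci,d); B=w2b(Pc); gg=g[vv,uu]
    for y0,y1 in((-106,-96),(-130,-113)):
        m=(gg<75)&(abs(B[:,0])<8)&(B[:,1]>y0)&(B[:,1]<y1)&(B[:,2]>128); print('depth',B[m].mean(0).round(2),m.sum())
E
python3 - <<'E'
from h import *
import pickle
ci=pickle.load(open("pics/w3.pkl","rb")); p=cv2.imread("pics/w3.png"); dark(ci,p,np.load("pics/w3.npy"))
E
```

```text
140.5 134 [np.float64(0.475226027332156), np.int64(178), np.float64(-0.7052511985470676), np.int64(168)] dx 1.1804772258792235
139.5 133 [np.float64(0.09253869446387095), np.int64(177), np.float64(-1.089343422320789), np.int64(168)] dx 1.1818821167846598
141 141 [np.float64(0.6771937703550689), np.int64(178), np.float64(1.981790400430658), np.int64(175)] dx -1.3045966300755891
depth [ 1.1000e-01 -1.0099e+02  1.3955e+02] 177
depth [  -0.64 -121.59  134.18] 166
```

Call:
play_rows --pt "0 0 0 0 0 0 0.3" --pt "0 0 0 0 0 0 0.6" --pt "0 0 0 0 0 0 0.6" --pt "0 0 -0.02 0 0 0 0.6" --pt "0 0 -0.05 0 0 0 0.6" --pt "0 0 -0.08 0 0 -7 0.6" --pt "0 0 -0.105 0 0 -14 0.6" --pt "0 0 -0.12 0 0 -21 0.6" --pt "0 0 -0.128 0 0 -28 0.6" --pt "0 0 -0.13 0 0 -35 0.6" --pt "0 0 -0.13 0 0 -42 0.6" --pt "0 0 -0.13 0 0 -49 0.6"

```text
time: 8.17
tcp_pos: [581.2, -223.0, 293.5]
tool_rot: [3.141, 0.0, 1.752]
contact_force: [-1.1, -0.2, 1.1]
finger_gap: 0.598
gripper_force: 0.0
```

Run:
```python
from h import *
k=b2w([0,-168,0]); go([k[0],k[1],300],YAW+np.pi/2)
```

```text
t 8.1667 tcp [ 581.2 -223.   293.5] rot [3.1411 0.     1.7521] inc m [-0.0002 -0.     -0.0065] deg [ 0.03  0.   -9.28]
```

Call:
play_rows --pt "0 0 0 0 0 -5 0.6" --pt "0 0 0 0 0 -9 0.6" --pt "0 0 0 0 0 -9.3 0.6" --pt "0 0 0 0 0 -9.3 0.6" --pt "0 0 0 0 0 -9.3 0.6" --pt "0 0 0 0 0 -9.3 0.6"

```text
time: 8.67
tcp_pos: [581.1, -223.1, 293.2]
tool_rot: [-3.141, -0.0, 1.907]
contact_force: [0.1, -0.4, -0.3]
finger_gap: 0.596
gripper_force: 0.0
```

Run:
```python
from h import *
ci,p,d=wshot("w4"); print('cam box',w2b(-ci["R"].T@ci["t"])); dark(ci,p,d); knob(ci,d)
k=b2w([0,-168,0]); go([k[0],k[1],300],YAW+np.pi/2)
P,u,v=cloud(ci,d); B=w2b(P)
m=(abs(B[:,0])<30)&(B[:,1]>-40)&(B[:,2]>174)&(B[:,2]<195); print('handle',m.sum(),cv2.minAreaRect(B[m][:,:2].astype(np.float32)),B[m].mean(0))
m=(abs(B[:,2]-120)<4)&(abs(B[:,0])<95)&(B[:,1]>-235)&(B[:,1]<-50); print('deck rect',cv2.minAreaRect(B[m][:,:2].astype(np.float32)))
q=proj(ci,[b2w([0,-109,141])])[0]; x0,y0=int(q[0])-60,int(q[1])-50; print(q,x0,y0)
cv2.imwrite("pics/w4c.png",cv2.resize(p[y0:y0+100,x0:x0+120,::-1],None,fx=6,fy=6,interpolation=cv2.INTER_CUBIC))
```

```text
cam box [[ 1.14287775e-01 -8.97023949e+01  4.36937792e+02]]
140.5 134 [np.float64(-1.1703057239219), np.int64(12), np.float64(-1.2448726391685705), np.int64(18)] dx 0.07456691524667058
139.5 133 [np.float64(-1.174639157557489), np.int64(12), np.float64(-1.2493592382322662), np.int64(18)] dx 0.0747200806747772
141 141 [np.float64(-1.1681390071040905), np.int64(12), np.float64(-1.1623783146720497), np.int64(22)] dx -0.005760692432040804
depth [  -1.17 -100.98  140.16] 12
depth [  -1.24 -126.31  134.32] 18
knob 826 ((580.8734741210938, -223.49449157714844), (41.748435974121094, 14.328245162963867), 51.26356887817383) [ 580.6 -222.3  189.5]
t 8.7167 tcp [ 581.1 -223.1  293.3] rot [-3.1415e+00 -1.0000e-04  1.9071e+00] inc m [-0.0001  0.     -0.0067] deg [-0.  -0.  -0.4]
handle 610 ((-1.3643121719360352, -20.739625930786133), (11.290582656860352, 25.584209442138672), 89.94178771972656) [ -1.34046454 -22.23174158 182.1056725 ]
deck rect ((-0.45836639404296875, -133.84451293945312), (164.507568359375, 167.85684204101562), 0.09156835079193115)
[282.33745976 132.54485701] 222 82
```

View pics/w4c.png

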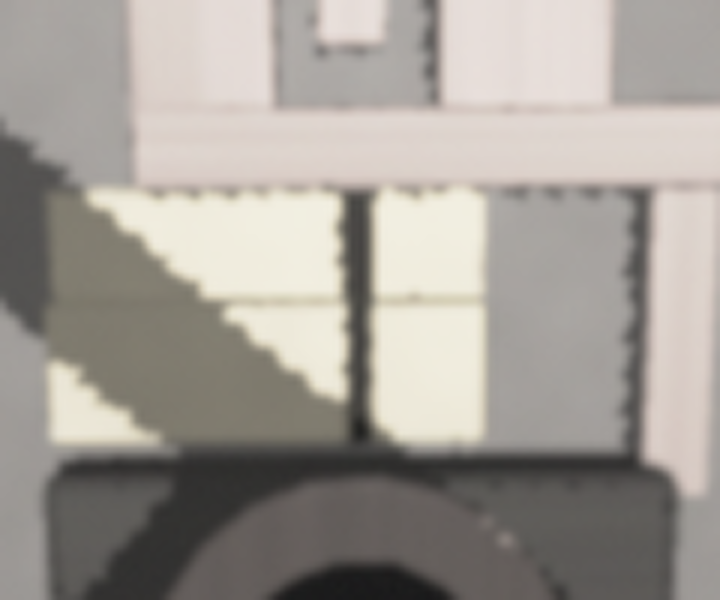

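Camera straight above (x = 0): the pointer (centre x≈359) and mark (≈360) form one straight line. The lug at (352,20) sits inside the gap (275–440). The knob bar angle gives 2.59 rad, so the lock is set. Next is the handle.

Call:
play_rows --pt "0.02 0 0 0 0 -0.3 0.6" --pt "0.055 0 0 0 0 -0.4 0.6" --pt "0.093 0 0 0 0 -0.4 0.6" --pt "0.131 0 0 0 0 -0.4 0.6" --pt "0.168 0 0 0 0 -0.4 0.6" --pt "0.2 0 0 0 0 -0.4 0.6" --pt "0.225 0 0 0 0 -0.4 0.6" --pt "0.24 0 0 0 0 -0.4 0.6" --pt "0.2455 0 0 0 0 -0.4 0.6" --pt "0.2465 0 0 0 0 -0.4 0.6" --pt "0.2465 0 0 0 0 -0.4 0.6" --pt "0.2465 0 0 0 0 -0.4 0.6"

```text
time: 9.72
tcp_pos: [499.9, 8.7, 293.4]
tool_rot: [3.141, 0.0, 1.914]
contact_force: [0.7, 0.3, 0.7]
finger_gap: 0.598
gripper_force: 0.0
```

Run:
```python
from h import *
ci,p,d=wshot("w5"); P,u,v=cloud(ci,d); B=w2b(P)
m=(abs(B[:,0])<30)&(B[:,1]>-40)&(B[:,2]>174)&(B[:,2]<195); r=cv2.minAreaRect(B[m][:,:2].astype(np.float32)); print('handle',m.sum(),r,B[m].mean(0))
m=(abs(B[:,2]-120)<3)&(abs(B[:,0])<95)&(B[:,1]>-46)&(B[:,1]<225); print('rim rect',cv2.minAreaRect(B[m][:,:2].astype(np.float32)))
k=b2w([-1.2,78.5,0]); go([k[0],k[1],153],YAW+np.pi/2)
```

```text
handle 4144 ((-1.3930120468139648, 77.553466796875), (204.7718048095703, 25.949005126953125), 89.98046875) [ -1.5785468   89.34344354 182.97004761]
rim rect ((-0.5818710327148438, 79.7694320678711), (164.72445678710938, 251.7587890625), 0.14986586570739746)
t 9.7667 tcp [499.9   8.5 293.3] rot [3.1415e+00 2.0000e-04 1.9140e+00] inc m [ 0.001  -0.0027  0.1403] deg [ 0.01  0.01 -0.01]
```

Call:
play_rows --pt "0.001 -0.0015 0.01 0 0 0 0.6" --pt "0.001 -0.0028 0.03 0 0 0 0.6" --pt "0.001 -0.0028 0.055 0 0 0 0.6" --pt "0.001 -0.0028 0.08 0 0 0 0.6" --pt "0.001 -0.0028 0.1 0 0 0 0.6" --pt "0.001 -0.0028 0.117 0 0 0 0.6" --pt "0.001 -0.0028 0.129 0 0 0 0.6" --pt "0.001 -0.0028 0.137 0 0 0 0.6" --pt "0.001 -0.0028 0.14 0 0 0 0.6" --pt "0.001 -0.0028 0.1403 0 0 0 0.6" --pt "0.001 -0.0028 0.1403 0 0 0 0.6" --pt "0.001 -0.0028 0.1403 0 0 0 0.6"

```text
time: 10.77
tcp_pos: [497.1, 9.3, 153.7]
tool_rot: [3.14, 0.001, 1.915]
contact_force: [1.0, -0.0, -0.3]
finger_gap: 0.599
gripper_force: 0.0
```

Call:
play_rows --pt "0 0 0 0 0 0 0.4" --pt "0 0 0 0 0 0 0.25" --pt "0 0 0 0 0 0 0.18" --pt "0 0 0 0 0 0 0.1" --pt "0 0 0 0 0 0 0" --pt "0 0 0 0 0 0 0" --pt "0 0 0 0 0 0 0" --pt "0 0 0 0 0 0 0" --pt "0 0 0 0 0 0 0" --force 90

```text
time: 11.52
tcp_pos: [496.7, 9.5, 153.7]
tool_rot: [3.141, 0.0, 1.915]
contact_force: [-1.9, 0.1, 6.6]
finger_gap: 0.149
gripper_force: 88.2
```

Run:
```python
from h import *
s=manip.observe(); print({k:np.round(s[k],3) for k in ('tcp_pos','tool_rot','contact_force','wrist_torque','finger_gap')}, w2b(s['tcp_pos']))
```

```text
{'tcp_pos': array([496.749,   9.45 , 153.691]), 'tool_rot': array([3.141, 0.   , 1.915]), 'contact_force': array([-1.932,  0.068,  6.578]), 'wrist_torque': array([-0.013,  0.232, -0.018]), 'finger_gap': np.float64(0.149)} [[ -1.16573705  79.48078208 153.69106659]]
```

Call:
play_rows --pt "0 0 -0.001 0 0 0 0" --pt "0 0 -0.002 0 0 0 0" --pt "0 0 -0.0035 0 0 0 0" --pt "0 0 -0.005 0 0 0 0" --pt "0 0 -0.0065 0 0 0 0" --pt "0 0 -0.008 0 0 0 0" --pt "0 0 -0.01 0 0 0 0" --pt "0 0 -0.012 0 0 0 0"

```text
time: 12.18
tcp_pos: [496.5, 9.4, 165.2]
tool_rot: [-3.141, -0.0, 1.915]
contact_force: [0.4, 0.5, -4.6]
finger_gap: 0.144
gripper_force: 87.7
```

Call:
play_rows --pt "0 0 -0.002 0 0 0 0" --pt "0 0 -0.005 0 0 0 0" --pt "0 0 -0.01 0 0 0 0" --pt "0 0 -0.016 0 0 0 0" --pt "0 0 -0.022 0 0 0 0" --pt "0 0 -0.028 0 0 0 0" --pt "0 0 -0.034 0 0 0 0" --pt "0 0 -0.04 0 0 0 0" --pt "0 0 -0.046 0 0 0 0" --pt "0 0 -0.052 0 0 0 0" --pt "0 0 -0.056 0 0 0 0" --pt "0 0 -0.058 0 0 0 0"

```text
time: 13.18
tcp_pos: [496.8, 9.4, 223.8]
tool_rot: [3.141, 0.0, 1.915]
contact_force: [0.2, -0.3, -4.1]
finger_gap: 0.152
gripper_force: 87.8
```

Call:
play_rows --pt "0 0 -0.002 0 0 0 0" --pt "0 0 -0.006 0 0 0 0" --pt "0 0 -0.012 0 0 0 0" --pt "0 0 -0.018 0 0 0 0" --pt "0 0 -0.025 0 0 0 0" --pt "0 0 -0.032 0 0 0 0" --pt "0 0 -0.039 0 0 0 0" --pt "0 0 -0.046 0 0 0 0" --pt "0 0 -0.052 0 0 0 0" --pt "0 0 -0.057 0 0 0 0" --pt "0 0 -0.06 0 0 0 0" --pt "0 0 -0.06 0 0 0 0"

```text
time: 14.18
tcp_pos: [496.9, 9.4, 283.8]
tool_rot: [3.14, 0.0, 1.915]
contact_force: [-1.0, 0.7, -3.8]
finger_gap: 0.143
gripper_force: 87.8
```

Call:
play_rows --pt "0 0 0 0 0 0 0" --pt "0 0 0 0 0 0 0" --pt "0 0 0 0 0 0 0" --pt "0 0 0 0 0 0 0" --pt "0 0 0 0 0 0 0" --pt "0 0 0 0 0 0 0" --pt "0 0 0 0 0 0 0" --pt "0 0 0 0 0 0 0"

```text
time: 14.85
tcp_pos: [496.5, 9.4, 283.0]
tool_rot: [-3.142, -0.0, 1.915]
contact_force: [-0.4, 0.2, -4.5]
finger_gap: 0.141
gripper_force: 87.8
```

Run:
```python
from h import *
s=manip.observe(); print({k:np.round(s[k],3) for k in ('time','tcp_pos','tool_rot','contact_force','wrist_torque','finger_gap','qvel')}, w2b(s['tcp_pos']))
p,d=viewer.capture("scene"); ci=viewer.camera_info("scene"); P,u,v=cloud(ci,d); B=w2b(P)
m=(abs(B[:,0])<90)&(B[:,1]>-80)&(B[:,1]<220)&(B[:,2]>190)&(B[:,2]<300)
c=cv2.resize(p[90:280,130:370,::-1],None,fx=3,fy=3,interpolation=cv2.INTER_CUBIC); cv2.imwrite("pics/s2.png",c)
ci,p,d=wshot("w6"); P,u,v=cloud(ci,d); B=w2b(P)
# tray floor plane
m=(abs(B[:,0])<65)&(abs(B[:,0])>15)&(B[:,1]>-30)&(B[:,1]<190)&(B[:,2]>185)&(B[:,2]<212)
A=np.c_[B[m][:,:2],np.ones(m.sum())]; f=np.linalg.lstsq(A,B[m][:,2],rcond=None)[0]; r=B[m][:,2]-A@f
k=abs(r)<4; f=np.linalg.lstsq(A[k],B[m][k,2],rcond=None)[0]; print('floor tilt deg',np.degrees(f[:2]),'z at centre',f@[0,77,1],k.sum())
```

```text
{'time': np.float64(14.85), 'tcp_pos': array([496.474,   9.431, 282.976]), 'tool_rot': array([-3.142, -0.   ,  1.915]), 'contact_force': array([-0.413,  0.227, -4.543]), 'wrist_torque': array([-0.013,  0.007, -0.055]), 'finger_gap': np.float64(0.141), 'qvel': array([ 0.002, -0.002,  0.001, -0.001, -0.001, -0.006])} [[ -1.43088141  79.55535176 282.97623523]]
floor tilt deg [-0.10401222  0.14263067] z at centre 199.3499091967308 26103
```

View pics/s2.png

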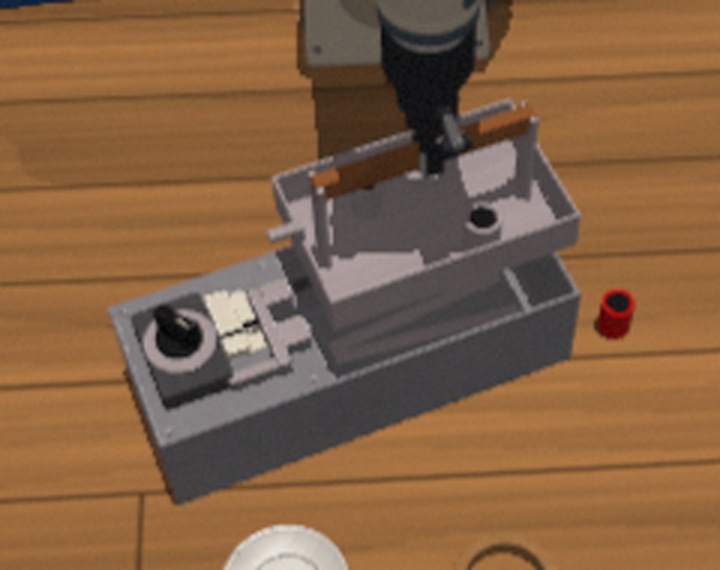

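The tray hangs level (tilt under 0.2°) with its underside near z = 196 mm. The large socket stands at (483,220) and the small one behind the bar at (370,190), and the pointer is still on the mark. I'm handing it in.

```bash
python3 -c "
from bench import manip; print(manip.close_job())"
```

```text
the job is handed in; nothing more can be done
None
```

The lock is set with its pointer on the mark, and the arm is holding the tray steady and level about 76 mm above the box's rim, with both sockets standing in it; the job is handed in at about 15 s.

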